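Release the push-fit end cap from the bench air pipe

ROBOT

A 7-joint arm with a two-finger parallel gripper is mounted at the origin on the work surface. World frame = base frame: x ahead of the robot, y to its left, z up, the work surface at z = 0. Lengths are in m, angles in rad, forces in N, time in s.
With the tool pointing down it reaches from about 0.425 to 0.925 m from the base axis. Payload 6.8 kg.
Tool frame: the origin (TCP) lies on the mounting face of the last link; the fingertips stand 173 mm ahead of it and the grasp point (between the pads) lies 155 mm ahead of it; z points along the fingers, y is the direction in which the jaws open and shut (so a half turn about z gives the same grasp; the last joint's range is limited). The gripper opens to 85 mm and grips with 20 to 120 N. Pads are 22 mm wide; open, the fingers measure 114 mm over their backs; the gripper's body (76 mm by 85 mm) begins 54 mm behind the grasp point. The pads swing forward as they close: fully open they stand 13 mm farther back than shut.
Start: joints at [-1.455, 0.477, 0.022, 1.555, -0.011, 1.109, -0.083], TCP at [0.15, 0.658, 0.405] pointing down, gripper open.
Joint ranges: [-2.96, 2.96], [-0.34, 2.1], [-1.41, 1.46], [0.24, 2.44], [-1.37, 4.51], [0.17, 1.92], [-2.96, 2.96]. Speed limits (rad/s): [2.39, 2.39, 3.14, 3.14, 3.14, 3.14, 3.14].

INTERFACE

Orientations are given as a unit quaternion [w, x, y, z].
In Python, from station import sensors, read_camera, bot gives the robot as it stands. The module is installed in compiled form; this text tells all that it offers.
- The arm moves only by the tool play_rows, never from a script. Its argument "commands" is a list of rows, each a list of 4 numbers: the shift along the tool's x, y, z in m, then the turn about the tool's z in degrees. A call has 1 to 20 rows; each row shifts and turns the commanded pose from where the row before left it, along the tool's axes as they then stand; what a row does not reach is not made up. A row lasts 1/10 s, in which the tool goes at most 50 mm and 8.59 degrees, less where a joint would pass 70% of its speed; a pose out of reach is approached as far as the arm can. A call with a gripper value outside its range is refused whole. "claw" is the finger opening in m, from 0 to 0.0854, set as the call begins (left out, the last holds). The fingers move at their own pace and stop on an object; "force" is the grip in N (left out, the last holds). Time passes only in rows, so rows that do not move let the fingers close. It gives the time, the measured TCP pose, the force and the opening at its end, in the units of the state.
- sensors.get_obs(): the state, without advancing time (a new reading comes with each control period).
- read_camera(name): name is "scene" or "top" or "wrist"; returns a dict with "frame" (480x640x3 uint8, blue, green, red), "depth" (480x640 float32, m along the optical axis (not along the pixel's ray), 0 where there is no reading), "fx", "fy", "cx", "cy" (pixels), "rvec" (rotation vector, rad) and "tvec" (3), from world to camera coordinates, as OpenCV has them; the wrist camera has in their place "T_tool_cam" (4x4, takes a point from camera to tool coordinates, whose origin is the TCP and whose axes are the flange's). Camera axes: x right, y down, z forward; pixel columns grow to the right and rows downward; lengths in m; the calibration is good to about 2 mm. A picture is of the moment at which its call begins: read the wrist's pose just before it.
- bot.hand_in(): hands the job in, once; it reports no verdict.
The state is a dict: "t": time; "q": joint angles; "joint_vel": joint speeds; "joint_torque": joint torques, N m; "eef_pos": TCP position; "tool_rot": TCP orientation; "contact_force": force on the tool from outside, world axes, zero at the start; "torque": the same for the moment, N m; "gripper_width": opening from 0.0 (shut) to 1.0 (fully open).
Only numpy, scipy, OpenCV 4.12 (cv2) and the standard library are available. Lean on these libraries where they do the work, as an engineer would, in place of code of your own. Each camera call takes 0.05 s, during which the arm holds its last target.

TASK

Take the push-fit end cap off the rigid air pipe: slowly squeeze its orange collet ring in towards the cap's closed end and, keeping it pressed, draw cap and pipe straight apart until the pipe is out of the fitting. Go by feel: never push, drag or pry hard on the pipe, and do not crush the plastic ring. Then lay the cap in the grey tray without dropping it and let go, leaving the other things on the bench where they are.

Things in the scene. Friction and masses are not known exactly. Their poses are not given: they have to be found in the camera images.
- stand: Cream bench stand, bolted down, carrying a level blue rigid pipe. Origin: centre of its underside, on the table; x: horizontal, along the pipe to its free end (the way the cap comes off); z up. Base plate 120 x 100 x 12 mm; column and pipe clamp 34 mm (x) by 44 mm (y), 157 mm high. Pipe 14 mm in diameter, axis 140 mm above the table, straight above the x axis.
- pipe_end (a point): Centre of the pipe's free end, hidden inside the cap: 165 mm along x from the stand's origin, 140 mm above the table; x along the pipe, outwards. Inside the cap the pipe has a groove in which two jaws of the cap catch: locked, the cap slides only about 1 mm either way. Pipe and cap are strained by more than 16 N between them, in any direction, knocks included.
- cap: Push-fit end cap on the pipe's end, about 200 g. Origin: its centre, half-way along its 55 mm length (ring out), on the bore axis. x along the bore to the closed end, the way it comes off; z up. Aluminium body 48 x 48 mm (y, z) from x = -16.5 to the flat closed end at x = +27.5 mm. Bore 16 mm: 1 mm of play round the pipe, which reaches in to x = 19 mm and is out after 50 mm of drawing.
- ring_face (a point): Centre of the orange collet ring's outer face, x = -27.5 mm on the cap, facing the stand. Flat flange 47 mm in diameter, 6 mm thick, on the 14 mm pipe. Its part 7 to 23 mm above the axis can be pressed from above by one finger while the other bears on the cap's closed end: the squeeze closes from 55 to 50 mm, the body stays, so its middle moves 2.5 mm to the closed end.
- collet (a joint): How far the orange plastic ring is pressed in, m: 0 out, 0.005 fully in. Spring: 8 N to start, 14 N fully in, comes back when let go; crushed above 70 N. Jaws let go from 3 mm on; but if the cap is pushed or pulled meanwhile they rub and hold, so keep the net force on the cap near zero in all directions (fingers that swing as they close drag it up or down too).
- tray: Grey open parts tray, fixed. Origin: centre of its underside on the table. 160 mm (its x) by 200 mm (its y) outside, 28 mm high, walls and floor 4 mm.
- tape_roll: Bystander: roll of paper tape lying flat, 100 mm in diameter, 25 mm high; origin under its centre.
- bowl_blank: Bystander: turned wooden blank, 86 mm in diameter, 50 mm high; origin under its centre.
- glue: Bystander: white glue bottle with a red cap, 52 mm in diameter, 130 mm high; origin under its centre.
- mallet: Bystander: hammer lying on the bench; origin under it, its length along its x.
Mind the look-alikes: they are no part of the job. What is shaped like the stand but brown or yellow is not meant.

How it is judged:
By the outcome, as a careful person would: the job done as asked, in the order asked, and still so for the second after the job is handed in, with the robot touching nothing.
It also fails if it takes over 72 s, if anything falls off the work surface, if the arm or the gripper's body presses on something with over 40 N, if the wrist force passes 120 N, or if a joint passes its speed limit or range.

## Working session

There is one attempt and no reset: what is moved stays moved. The work goes in short steps, Python scripts to look and compute and a tool call to move; the robot and the scene stay as the last step left them, time stands still between calls to the robot, and variables do not carry over. Pictures are saved under pics/ and viewed, and the job is handed in when it is done.

Besides the shell and the picture viewer there is one more tool, called after "Emit:" as name([rows], argument=value, ...), one row to a line, values as JSON. play_rows: Moves the arm, as the interface text tells. Its arguments: {"type":"object","properties":{"commands":{"type":"array"},"claw":{"type":"number"},"force":{"type":"number"}},"required":["commands"]}

```bash
mkdir -p pics; cat > h.py <<'E'
import numpy as np,cv2
from station import sensors,read_camera,bot
def grab(name):
    o=sensors.get_obs(); c=read_camera(name); np.savez('%s.npz'%name,**{k:np.asarray(v) for k,v in c.items()},pos=o['eef_pos'],rot=o['tool_rot']); return o,c
E
python3 - <<'E'
from h import *
o=sensors.get_obs(); print(o)
for n in ['scene','top','wrist']:
    o,c=grab(n); cv2.imwrite(f'pics/{n}0.png',c['frame']); print(n,c['fx'],c['cx'],c['cy'],c.get('tvec'),c.get('T_tool_cam'))
E
```

```text
{'t': 0.0, 'q': array([-1.45504601,  0.47779069,  0.02235274,  1.5564436 , -0.01149047,
        1.10927799, -0.08306559]), 'joint_vel': array([ 6.05478793e-04,  5.57067366e-04, -5.57639901e-04, -3.87894977e-04,
       -4.67591466e-05, -1.55185645e-04,  1.49439451e-04]), 'joint_torque': array([-4.74828375e-04, -5.96441317e+01,  1.60755493e+00, -2.81205779e+01,
        1.23969352e-02,  9.25613742e-03, -6.29503532e-06]), 'eef_pos': array([0.14977942, 0.65789477, 0.40373531]), 'tool_rot': array([-2.65995928e-05,  1.11667331e-01,  9.93745242e-01, -8.95217607e-04]), 'contact_force': array([ 0.07638711, -0.19708127, -0.40872581]), 'torque': array([-0.02455095,  0.038011  , -0.00479164]), 'gripper_width': 0.9993340374260901}
scene 612.7031207725719 324.3979366212294 223.72522464153226 [ 0.37033826 -0.16023849  1.91991186] None
top 457.0994412881315 315.43170906476405 237.11242730356616 [-0.13797178  0.48485623  1.3504818 ] None
wrist 389.0992730604758 314.01817471220807 239.49664011067168 None [[-1.12252062e-03 -9.56300264e-01 -2.92384242e-01  7.38796878e-02]
 [ 9.99999264e-01 -1.20825943e-03  1.12656614e-04  1.13653000e-03]
 [-4.61009567e-04 -2.92383900e-01  9.56300916e-01  3.13364411e-02]
 [ 0.00000000e+00  0.00000000e+00  0.00000000e+00  1.00000000e+00]]
```

View pics/scene0.png

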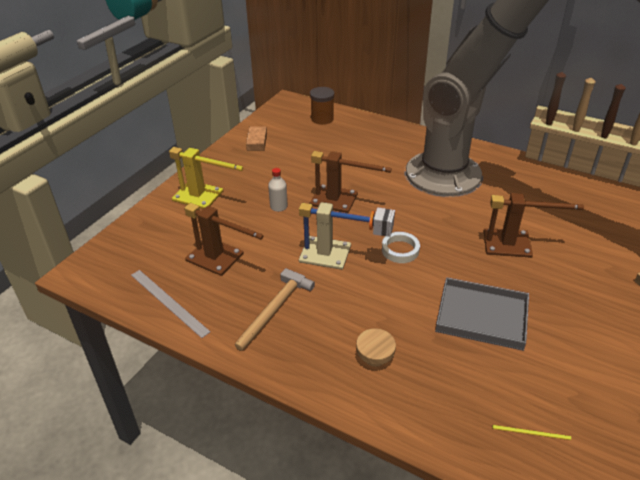

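View pics/top0.png

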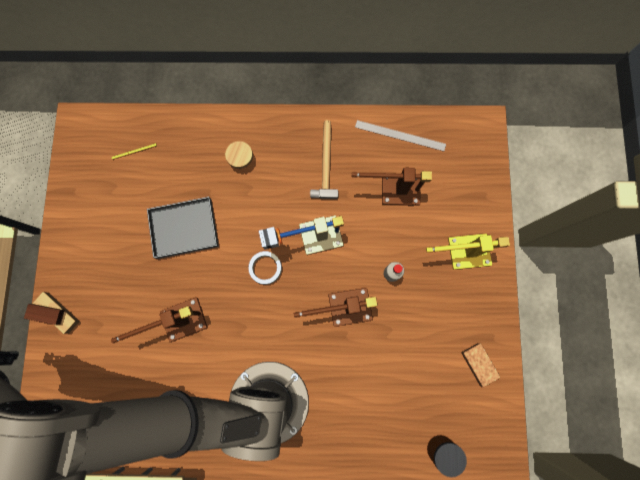

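View pics/wrist0.png

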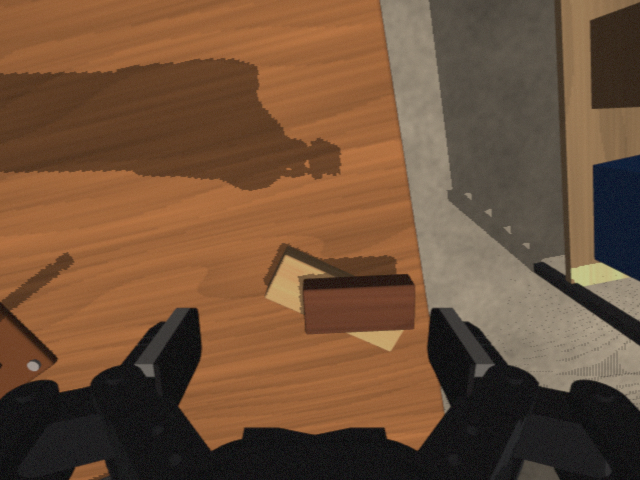

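Look-alikes in the top view are brown stands at (403,186), (352,306) and (184,318), and a yellow one at (471,250). The cream stand with the blue pipe and the orange-ringed cap is at (322,235), cap at (269,237), and I choose that one. The tray is at (184,228). I'll check the choice in close crops.

```bash
cat >> h.py <<'E'
def load(n): 
    d=dict(np.load('%s.npz'%n)); return d
def camT(d):
    # returns R,t cam->world
    if 'rvec' in d:
        R=cv2.Rodrigues(d['rvec'])[0]; return R.T,-R.T@d['tvec'].ravel()
    from scipy.spatial.transform import Rotation as Ro
    w,x,y,z=d['rot']; T=np.eye(4); T[:3,:3]=Ro.from_quat([x,y,z,w]).as_matrix(); T[:3,3]=d['pos']
    T=T@d['T_tool_cam']; return T[:3,:3],T[:3,3]
def cloud(d):
    v,u=np.mgrid[0:480,0:640]; z=d['depth']
    P=np.stack([(u-d['cx'])/d['fx']*z,(v-d['cy'])/d['fy']*z,z],-1)
    R,t=camT(d); return P@R.T+t
def crop(n,u0,v0,u1,v1,s,out):
    f=load(n)['frame'][v0:v1,u0:u1]; cv2.imwrite('pics/'+out,cv2.resize(f,None,fx=s,fy=s,interpolation=cv2.INTER_CUBIC))
E
python3 - <<'E'
from h import *
crop('top',240,200,360,290,6,'topc.png'); crop('scene',285,190,435,280,5,'scenec.png')
for n in ['top','scene']:
    d=load(n);P=cloud(d);f=d['frame'].astype(int)
    b,g,r=f[...,0],f[...,1],f[...,2]
    m=(b>r+50)&(b>g+30)&(P[...,2]>0.12)&(P[...,2]<.2)&(P[...,0]>0)&(P[...,0]<1.3)
    pts=P[m]; print(n,'blue',m.sum(),pts.min(0),pts.max(0))
    c=pts[:,:2].mean(0);q=pts[(abs(pts[:,:2]-np.median(pts[:,:2],0)).max(1)<.2)]
    vx,vy,x0,y0=cv2.fitLine(q[:,:2].astype(np.float32),cv2.DIST_HUBER,0,.001,.001).ravel(); print('line',np.degrees(np.arctan2(vy,vx)),x0,y0)
    print('z',np.percentile(q[:,2],[5,50,95]))
E
```

```text
top blue 136 [ 0.46936494 -0.17925497  0.13788442] [ 0.51233914 -0.03261267  0.15479786]
line -75.25232 0.4918506 -0.10764569
z [0.1413182  0.14545417 0.1503384 ]
scene blue 154 [ 0.47528365 -0.17694795  0.13540432] [ 0.52322514 -0.03461466  0.14892165]
line -75.64487 0.4935196 -0.091356255
z [0.13863911 0.14348257 0.1472483 ]
```

View pics/topc.png

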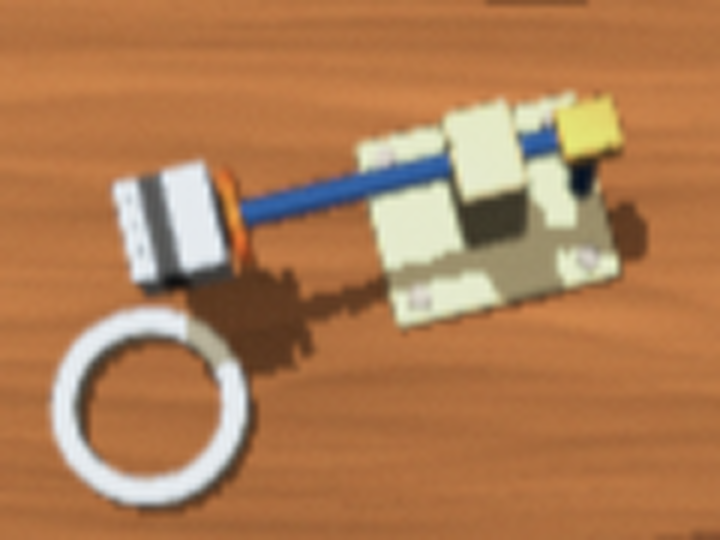

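View pics/scenec.png

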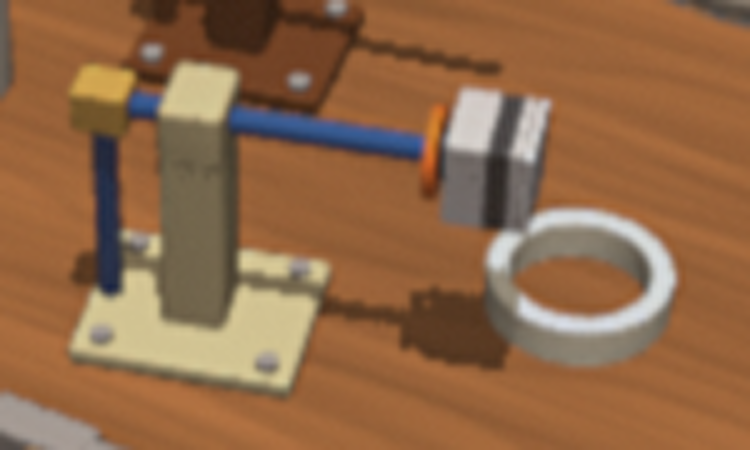

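```bash
python3 - <<'E'
from h import *
for n in ['top','scene']:
    d=load(n);P=cloud(d);f=d['frame'].astype(int)
    X,Y,Z=P[...,0],P[...,1],P[...,2]
    m=(Z>0.155)&(Z<0.18)&(X>0.3)&(X<0.6)&(Y>-0.08)&(Y<0.12)
    pts=P[m].astype(np.float32)
    if len(pts)>3:
        print(n,'captop',len(pts),pts.mean(0),'ang',cv2.minAreaRect(pts[:,:2]))
    b,g,r=f[...,0],f[...,1],f[...,2]
    mo=(r>180)&(g>60)&(g<150)&(b<60)&(Z>0.11)&(Z<.2)&(X>.3)&(X<.6)&(abs(Y)<.15)
    print('orange',mo.sum(),P[mo].mean(0) if mo.any() else None)
    # tray
    for nm,(lo,hi) in {'trayrim':(.02,.04)}.items():
        mt=(Z>lo)&(Z<hi)&(X>.3)&(X<.8)&(Y>.1)&(Y<.5)&(abs(r-b)<25)
        q=P[mt].astype(np.float32); print(nm,len(q),cv2.minAreaRect(q[:,:2]))
    mt=(Z>-.01)&(Z<.04)&(X>.3)&(X<.8)&(Y>.1)&(Y<.5)&(abs(r-b)<25)
    q=P[mt].astype(np.float32); print('tray all',len(q),cv2.minAreaRect(q[:,:2]))
E
```

```text
Traceback (most recent call last):
cv2.error: OpenCV(4.12.0) /io/opencv/modules/imgproc/src/convhull.cpp:143: error: (-215:Assertion failed) total >= 0 && (depth == CV_32F || depth == CV_32S) in function 'convexHull'
```

```bash
cat > loc.py <<'E'
from h import *
mr=lambda q:cv2.minAreaRect(np.ascontiguousarray(q[:,:2],dtype=np.float32))
for n in ['top','scene']:
    d=load(n);P=cloud(d);f=d['frame'].astype(int)
    X,Y,Z=P[...,0],P[...,1],P[...,2]
    m=(Z>0.155)&(Z<0.18)&(X>0.3)&(X<0.6)&(Y>-0.08)&(Y<0.12)
    pts=P[m]
    print(n,'captop',len(pts),pts.mean(0),mr(pts))
    b,g,r=f[...,0],f[...,1],f[...,2]
    mo=(r>180)&(g>60)&(g<150)&(b<60)&(Z>0.11)&(Z<.2)&(X>.3)&(X<.6)&(abs(Y)<.15)
    print('orange',mo.sum(),P[mo].mean(0) if mo.any() else None)
    mt=(Z>.02)&(Z<.04)&(X>.3)&(X<.8)&(Y>.1)&(Y<.5)&(abs(r-b)<25)
    q=P[mt]; print('rim',len(q),mr(q))
    mt=(Z>-.01)&(Z<.04)&(X>.3)&(X<.8)&(Y>.1)&(Y<.5)&(abs(r-b)<25)
    q=P[mt]; print('tray all',len(q),mr(q),np.median(q[:,2]))
E
python3 loc.py
```

```text
top captop 300 [ 0.46306039 -0.00280159  0.16245033] ((0.4643339216709137, -0.0052903927862644196), (0.04887264221906662, 0.055150438100099564), 13.385170936584473)
orange 18 [ 0.47004789 -0.02898905  0.15931236]
rim 360 ((0.5165392160415649, 0.2880933880805969), (0.1619521975517273, 0.19960470497608185), 12.001810073852539)
tray all 3273 ((0.5164388418197632, 0.28849557042121887), (0.1610875129699707, 0.20144541561603546), 12.542678833007812) 0.004383596464326844
scene captop 284 [4.69128931e-01 3.59283363e-04 1.61041955e-01] ((0.4675188362598419, -0.0031832605600357056), (0.05622371658682823, 0.05529208108782768), 14.691551208496094)
orange 24 [ 0.48185    -0.02535881  0.15643053]
rim 615 ((0.5207805037498474, 0.2902998924255371), (0.16725017130374908, 0.19877749681472778), 12.19275951385498)
tray all 4871 ((0.5205383896827698, 0.2902558147907257), (0.1689923107624054, 0.198927640914917), 12.403837203979492) 0.004053072499302646
```

Emit:
play_rows([
  [0,0,0,-6.8],
  [0,0,0,-6.8],
  [0,0,0,-6.8],
  [0,0,0,-6.7],
  [-0.02,-0.02,0,0],
  [-0.02,-0.04,0,0],
  [-0.02,-0.045,0,0],
  [-0.02,-0.045,0,0],
  [-0.02,-0.045,0,0],
  [-0.02,-0.045,0,0],
  [-0.02,-0.045,0,0],
  [0,-0.045,0,0],
  [0,-0.045,0,0],
  [0,-0.045,0,0],
  [0,-0.045,0,0],
  [0,-0.045,0,0],
  [0,-0.045,0,0],
  [0,-0.045,0,0],
  [0,-0.045,0,0],
], claw=0.0854, force=20)

```text
t: 2.05
eef_pos: [0.4445, 0.0657, 0.4048]
tool_rot: [0.0, -0.124, 0.992, 0.0]
contact_force: [0.6, 0.3, -0.8]
gripper_width: 1.0
```

Emit:
play_rows([
  [0,-0.03,0,0],
  [0,-0.02,0,0],
  [0,-0.01,0,0],
  [0,0,0,0],
  [0,0,0,0],
  [0,0,0,0],
])

```text
t: 2.65
eef_pos: [0.4592, 0.0108, 0.4046]
tool_rot: [-0.0, -0.125, 0.992, 0.0]
contact_force: [-0.2, 0.4, -1.3]
gripper_width: 1.002
```

```bash
python3 - <<'E'
from h import *
o,c=grab('wrist'); cv2.imwrite('pics/wrist1.png',c['frame']); print(o)
E
```

```text
{'t': 2.65, 'q': array([-0.44392956,  0.11323097,  0.30996829,  2.06714404, -0.04233033,
        0.96728664,  1.71045997]), 'joint_vel': array([-0.00069218, -0.00058058,  0.00264384, -0.0014649 ,  0.00150014,
       -0.00114014,  0.00284823]), 'joint_torque': array([ 3.42540722e-01, -3.14178872e+01,  1.46270648e+00, -2.58588749e+01,
        2.80064339e-02,  2.86878996e-03, -7.25313672e-03]), 'eef_pos': array([0.45915587, 0.01084551, 0.40457628]), 'tool_rot': array([-1.50176195e-04, -1.25390216e-01,  9.92107472e-01,  1.87260001e-04]), 'contact_force': array([-0.20163281,  0.38457176, -1.31434174]), 'torque': array([ 0.01376873,  0.00310862, -0.01167477]), 'gripper_width': 1.0023425187151034}
```

View pics/wrist1.png

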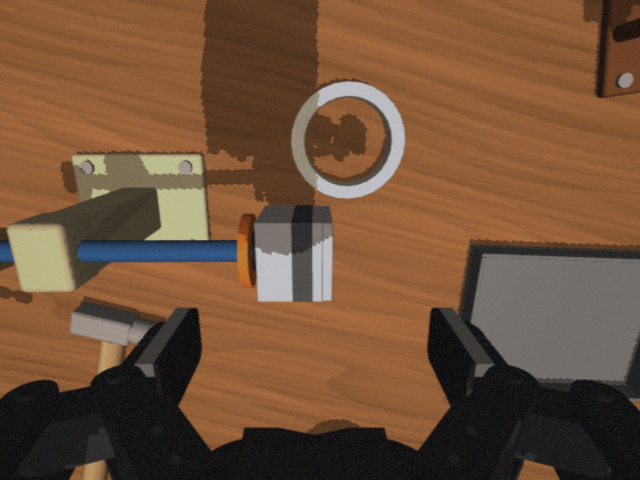

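```bash
cat > cap.py <<'E'
from h import *
d=load('wrist');P=cloud(d);f=d['frame'].astype(int)
from scipy.spatial.transform import Rotation as Ro
w,x,y,z=d['rot'];R=Ro.from_quat([x,y,z,w]).as_matrix()
X,Y,Z=P[...,0],P[...,1],P[...,2]
m=(Z>0.158)&(Z<0.175);m[350:]=0;m[:,:235]=0;m[:,345:]=0;m[:190]=0
T=(P-d['pos'])@R   # tool coords
g=f.max(-1)-f.min(-1)<40
q=P[m&g];print('top z',np.median(q[:,2]),len(q),mr(q) if 0 else cv2.minAreaRect(np.ascontiguousarray(q[:,:2],dtype=np.float32)))
t=T[m&g];print('tool ext',np.percentile(t,[0.5,50,99.5],axis=0))
print(cv2.minAreaRect(np.ascontiguousarray(t[:,:2],dtype=np.float32)))
mb=(f[...,0]>f[...,2]+50)&(Z>.13)&(Z<.16)&(np.arange(640)[None]>80)&(np.arange(640)[None]<235)
b=P[mb];vx,vy,x0,y0=cv2.fitLine(b[:,:2].astype(np.float32),cv2.DIST_HUBER,0,.001,.001).ravel();print('pipe',np.degrees(np.arctan2(vy,vx)),x0,y0,'topz',np.percentile(b[:,2],95))
bt=T[mb];print('pipe tool x',np.percentile(bt[:,0],[1,50,99]))
mo=(f[...,2]>f[...,0]*2.5)&(Z>.148)&(Z<.175)&(np.arange(640)[None]>230)&(np.arange(640)[None]<265)
t=T[mo];print('ring tool',len(t),np.percentile(t,[2,50,98],axis=0), np.percentile(P[mo][:,2],98))
for r in [225,250,275,295]:
  print(r,[(c,np.round(T[r,c],4).tolist()) for c in (236,240,244,248,252,256,260,264,326,330,332,334)])
# fingers
print('fingers:')
for (u,v) in [(185,312),(197,312),(445,312),(432,312),(190,345),(440,345)]:
  print((u,v),d['depth'][v,u],np.round(T[v,u],4))
print('yaw', np.degrees(np.arctan2(R[1,1],R[0,1])))
E
python3 cap.py
```

```text
top z 0.16245169202670226 6045 ((0.46689435839653015, 0.0017608460038900375), (0.049082014709711075, 0.04378873109817505), 14.56942081451416)
tool ext [[-0.02900754 -0.03244148  0.24045804]
 [-0.00339597 -0.01074004  0.24212137]
 [ 0.01895818  0.01078824  0.24582786]]
((-0.005295811221003532, -0.010823817923665047), (0.04378901794552803, 0.04908209666609764), 89.83525848388672)
pipe -75.35074 0.48710784 -0.081312425 topz 0.14702253365196055
pipe tool x [-0.01028564 -0.00394673  0.00070718]
ring tool 820 [[-0.02268346 -0.04339025  0.24230138]
 [-0.00096875 -0.03988074  0.24612711]
 [ 0.01523928 -0.03749545  0.25592235]] 0.1622571625041827
225 [(236, [-0.0257, -0.0767, 0.4049]), (240, [0.0142, -0.0432, 0.2547]), (244, [0.0142, -0.0408, 0.2543]), (248, [0.0145, -0.0383, 0.2535]), (252, [0.0117, -0.0376, 0.2639]), (256, [0.0175, -0.0318, 0.2421]), (260, [0.0174, -0.0296, 0.2423]), (264, [0.0174, -0.0274, 0.2425]), (326, [0.0174, 0.0074, 0.2424]), (330, [0.0177, 0.0096, 0.241]), (332, [0.0173, 0.0108, 0.2424]), (334, [-0.026, 0.0206, 0.4056])]
250 [(236, [-0.003, -0.0475, 0.2593]), (240, 
[... 809 characters left out ...]
, 0.4057]), (240, [-0.1023, -0.0773, 0.4061]), (244, [-0.1016, -0.0728, 0.4046]), (248, [-0.1016, -0.0686, 0.4047]), (252, [-0.1019, -0.0645, 0.4052]), (256, [-0.102, -0.0603, 0.4056]), (260, [-0.0257, -0.0314, 0.2428]), (264, [-0.0249, -0.0288, 0.241]), (326, [-0.0251, 0.0077, 0.2414]), (330, [-0.0255, 0.0101, 0.2423]), (332, [-0.026, 0.0114, 0.2434]), (334, [-0.1017, 0.0216, 0.4046])]
fingers:
(185, 312) 0.13513097 [ 0.0099 -0.0442  0.1532]
(197, 312) 0.14260794 [ 0.0064 -0.0423  0.16  ]
(445, 312) 0.13591464 [0.0094 0.0464 0.1539]
(432, 312) 0.14166075 [0.0067 0.0436 0.159 ]
(190, 345) 0.13473096 [-0.0009 -0.0423  0.1495]
(440, 345) 0.13216065 [0.0005 0.0434 0.1472]
yaw 104.40657914139553
```

The crop and the wrist view confirm the target: cream stand, blue pipe, orange ring at wrist px (246,250), cap top face spanning columns 256–332. In tool coordinates the ring-to-end middle is at about (-0.005, -0.016). I'll align, close to 62 mm and lower to just above the cap.

Emit:
play_rows([
  [-0.002,-0.006,0,-0.2],
  [-0.003,-0.01,0,0],
  [0,0,0.02,0],
  [0,0,0.02,0],
  [0,0,0.015,0],
  [0,0,0.005,0],
  [0,0,0,0],
  [0,0,0,0],
  [0,0,0,0],
], claw=0.064, force=20)

```text
t: 3.6
eef_pos: [0.4686, -0.0049, 0.3455]
tool_rot: [0.001, -0.126, 0.992, 0.0]
contact_force: [-0.2, 0.8, 0.3]
gripper_width: 0.753
```

```bash
python3 - <<'E'
from h import *
o,c=grab('wrist'); cv2.imwrite('pics/wrist2.png',c['frame']); print(o['eef_pos'],o['tool_rot'],o['contact_force'],o['gripper_width'])
E
```

```text
[ 0.46857418 -0.00487846  0.34548731] [ 7.80263343e-04 -1.25965200e-01  9.92034353e-01  5.18230811e-05] [-0.22365361  0.79907327  0.2674627 ] 0.75261287330427
```

View pics/wrist2.png

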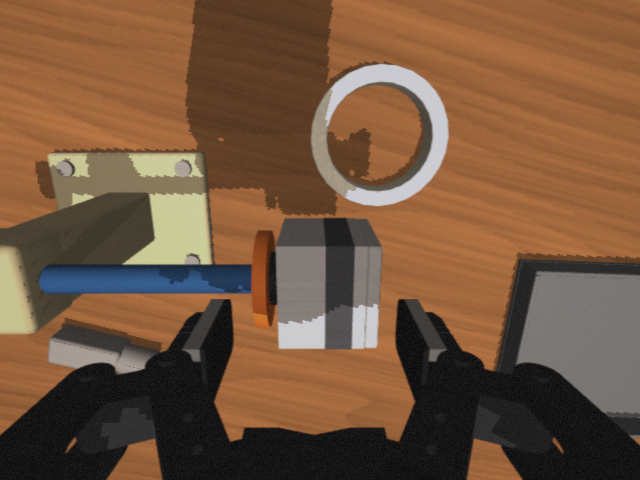

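```bash
python3 - <<'E'
from h import *
d=load('wrist');P=cloud(d);f=d['frame'].astype(int)
from scipy.spatial.transform import Rotation as Ro
w,x,y,z=d['rot'];R=Ro.from_quat([x,y,z,w]).as_matrix()
T=(P-d['pos'])@R
print('yaw',np.degrees(np.arctan2(R[1,1],R[0,1])))
Z=P[...,2]
g=(f.max(-1)-f.min(-1)<40)&(Z>.157)&(Z<.17);g[352:]=0;g[:215]=0;g[:,:272]=0;g[:,388:]=0
t=T[g];print('captop',len(t),np.percentile(t,[1,50,99],axis=0).round(4),np.median(P[g][:,2]),cv2.minAreaRect(np.ascontiguousarray(t[:,:2],dtype=np.float32)))
u=np.arange(640)[None]
mo=(f[...,2]>f[...,0]*2.5)&(Z>.14)&(Z<.18)&(u>245)&(u<275)
t=T[mo];print('ring',len(t),np.percentile(t,[1,50,99],axis=0).round(4))
up=mo&(Z>.158);t=T[up];print('ringtop',len(t),np.percentile(t,[1,50,99],axis=0).round(4))
mb=(f[...,0]>f[...,2]+40)&(Z>.13)&(Z<.16)&(u>60)&(u<245)
b=T[mb];l=cv2.fitLine(b[:,:2].astype(np.float32),cv2.DIST_HUBER,0,.001,.001).ravel();print('pipe tool dir deg',np.degrees(np.arctan2(l[0],l[1])),l[2:],np.percentile(b[:,0],[1,99]),np.percentile(P[mb][:,2],97))
# fingertips
Tz=T[...,2]
for s,(a,bb) in {'L':(185,240),'R':(390,440)}.items():
    m=(Tz>.12)&(Tz<.175)&(u>=a)&(u<=bb)&(np.arange(480)[:,None]<340)
    t=T[m];print(s,len(t),np.percentile(t,[1,10,50,90,99],axis=0).round(4).tolist())
for v in (305,315,325,335):
    print(v,[(c,T[v,c].round(4).tolist()) for c in (215,220,225,229,231,233,395,397,400,404,408)])
E
```

```text
yaw 104.4729967521146
captop 10803 [[-0.0232 -0.0146  0.1817]
 [ 0.0028  0.0067  0.183 ]
 [ 0.0244  0.028   0.187 ]] 0.16244892600933036 ((6.875768303871155e-05, 0.006731814704835415), (0.04374299198389053, 0.04961084946990013), 89.93246459960938)
ring 1586 [[-0.0183 -0.026   0.1831]
 [ 0.0073 -0.0224  0.1877]
 [ 0.0232 -0.0199  0.2047]]
ringtop 775 [[-0.0122 -0.026   0.183 ]
 [ 0.002  -0.0229  0.185 ]
 [ 0.0135 -0.02    0.1874]]
pipe tool dir deg 179.7686 [ 0.00188072 -0.07582185] [-0.00468262  0.00700724] 0.14710266493152174
L 1602 [[-0.0057, -0.044, 0.1361], [0.0015, -0.0414, 0.1396], [0.0093, -0.0333, 0.1519], [0.0101, -0.0311, 0.1626], [0.0104, -0.0309, 0.1674]]
R 1530 [[-0.0057, 0.0325, 0.1357], [0.0011, 0.0327, 0.1394], [0.0093, 0.0345, 0.1521], [0.01, 0.0422, 0.1627], [0.0104, 0.0449, 0.1671]]
305 [(215, [0.0098, -0.0351, 0.1587]), (220, [0.0095, -0.0334, 0.1593]), (225, [0.0102, -0.0313, 0.1579]), (229, [0.0076, -0.0311, 0.163]), (231, [0.0053, -0.0314, 0.1677]), (233, [-0.0839, -0.0716, 0.3462]), (395, [-0.0841, 0.0729, 0.3462]), (397, [-0.0846, 0.0749, 0.347]), (400, [0.00
[... 513 characters left out ...]
-0.0311, 0.1486]), (225, [0.0036, -0.0312, 0.1554]), (229, [0.0002, -0.0312, 0.1613]), (231, [-0.0016, -0.0312, 0.1645]), (233, [-0.0032, -0.0311, 0.1674]), (395, [-0.1047, 0.0743, 0.3472]), (397, [-0.0027, 0.0329, 0.1663]), (400, [0.0005, 0.0327, 0.1607]), (404, [0.0034, 0.0328, 0.1555]), (408, [0.0064, 0.0328, 0.1503])]
335 [(215, [0.0071, -0.0314, 0.1427]), (220, [0.0041, -0.0312, 0.1478]), (225, [0.0002, -0.0312, 0.1543]), (229, [-0.0035, -0.0313, 0.1605]), (231, [-0.0048, -0.031, 0.1627]), (233, [-0.0066, -0.031, 0.1657]), (395, [-0.1145, 0.0748, 0.3464]), (397, [-0.0064, 0.0329, 0.1651]), (400, [-0.0038, 0.033, 0.1609]), (404, [0.0005, 0.0326, 0.1537]), (408, [0.0031, 0.0328, 0.1493])]
```

The picture shows pads either side of the cap: left pad inner edge about column 232, right about 397, ring at 252–275, cap end at 380. The cap middle is 0.4 mm towards +y of the finger middle and centred in x. I'll descend 25.5 mm, stopping the tips about 4 mm above the pipe.

Emit:
play_rows([
  [0,0.0004,0.004,-0.1],
  [0,0,0.006,0],
  [0,0,0.006,0],
  [0,0,0.005,0],
  [0,0,0.0035,0],
  [0,0,0.001,0],
  [0,0,0,0],
  [0,0,0,0],
  [0,0,0,0],
  [0,0,0,0],
], claw=0.06, force=20)

```text
t: 4.65
eef_pos: [0.4681, -0.0044, 0.3194]
tool_rot: [0.0, -0.127, 0.992, 0.0]
contact_force: [0.0, 0.6, 0.5]
gripper_width: 0.705
```

```bash
cat > look.py <<'E'
import sys
from h import *
o,c=grab('wrist'); cv2.imwrite('pics/%s.png'%sys.argv[1],c['frame']); print(o['eef_pos'],o['tool_rot'],o['contact_force'],o['gripper_width']*.0854)
d=load('wrist');P=cloud(d);f=d['frame'].astype(int)
from scipy.spatial.transform import Rotation as Ro
w,x,y,z=d['rot'];R=Ro.from_quat([x,y,z,w]).as_matrix()
T=(P-d['pos'])@R
Z=P[...,2];u=np.arange(640)[None]
g=(f.max(-1)-f.min(-1)<40)&(Z>.157)&(Z<.17);g[420:]=0;g[:215]=0;g[:,:265]=0;g[:,395:]=0
t=T[g]
if len(t): print('captop',np.median(P[g][:,2]),cv2.minAreaRect(np.ascontiguousarray(t[:,:2],dtype=np.float32)),np.percentile(t[:,1],[1,99]))
mo=(f[...,2]>f[...,0]*2.5)&(f[...,2]>90)&(Z>.14)&(Z<.18)&(u>215)&(u<300)
t=T[mo];print('ring',len(t),np.percentile(t,[1,50,99],axis=0).round(4).tolist())
E
python3 look.py wrist3
```

```text
[ 0.46810498 -0.00439075  0.31935918] [ 1.86741539e-04 -1.26853904e-01  9.91921394e-01  2.54320323e-05] [0.04864231 0.6328746  0.50156243] 0.06016872033332159
captop 0.16244508772378785 ((-0.0002519432455301285, 0.007614688947796822), (0.049363140016794205, 0.0468108206987381), 0.0863652154803276) [-0.01526709  0.02760128]
ring 1834 [[-0.0199, -0.0293, 0.1564], [0.0075, -0.0237, 0.1606], [0.0228, -0.0207, 0.1783]]
```

View pics/wrist3.png

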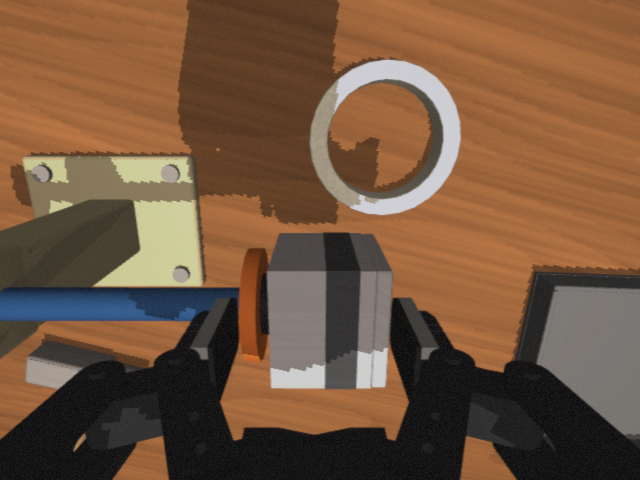

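Pads straddle ring (columns 240–268) and cap (268–390), centred within about 0.5 mm, with no contact yet. Now I close in small steps, watching the force.

Emit:
play_rows([
  [0,0,-0.0005,0],
  [0,0,0,0],
  [0,0,0,0],
  [0,0,0,0],
], claw=0.0565, force=20)

```text
t: 5.1
eef_pos: [0.4681, -0.0044, 0.3197]
tool_rot: [0.0, -0.127, 0.992, 0.0]
contact_force: [0.4, -0.3, -0.9]
gripper_width: 0.66
```

Emit:
play_rows([
  [0,0,0,0],
  [0,0,0,0],
  [0,0,0,0],
], claw=0.0555)

```text
t: 5.4
eef_pos: [0.468, -0.0044, 0.3197]
tool_rot: [-0.0, -0.127, 0.992, -0.0]
contact_force: [0.0, -0.1, 0.1]
gripper_width: 0.648
```

Emit:
play_rows([
  [0,0,0,0],
  [0,0,0,0],
  [0,0,0,0],
], claw=0.055)

```text
t: 5.7
eef_pos: [0.4681, -0.0044, 0.3197]
tool_rot: [0.0, -0.127, 0.992, -0.0]
contact_force: [0.3, -0.3, 1.0]
gripper_width: 0.644
```

Emit:
play_rows([
  [0,0.0002,-0.0001,0],
  [0,0,0,0],
  [0,0,0,0],
  [0,0,0,0],
], claw=0.0545)

```text
t: 6.1
eef_pos: [0.468, -0.0043, 0.3198]
tool_rot: [0.0, -0.127, 0.992, -0.0]
contact_force: [0.1, -1.2, 1.0]
gripper_width: 0.641
```

Emit:
play_rows([
  [0,0.0002,-0.0001,0],
  [0,0,0,0],
  [0,0,0,0],
  [0,0,0,0],
], claw=0.054)

```text
t: 6.5
eef_pos: [0.468, -0.0041, 0.3199]
tool_rot: [0.0, -0.127, 0.992, -0.0]
contact_force: [0.0, -1.3, 1.6]
gripper_width: 0.637
```

```bash
python3 look.py wrist4; python3 - <<'E'
from h import *
crop('wrist',190,220,450,420,3,'w4c.png')
E
```

```text
[ 0.46800138 -0.00405269  0.31992377] [ 6.30253518e-05 -1.26821833e-01  9.91925510e-01 -1.85670829e-05] [ 0.03467465 -1.28459643  1.58655458] 0.054395017186931904
captop 0.16244814777068856 ((-0.00041820667684078217, 0.007037214934825897), (0.049518290907144547, 0.04630833491683006), 0.25733789801597595) [-0.01558183  0.02792791]
ring 1826 [[-0.0196, -0.0264, 0.1565], [0.0076, -0.0234, 0.1611], [0.0225, -0.0204, 0.1789]]
```

View pics/w4c.png

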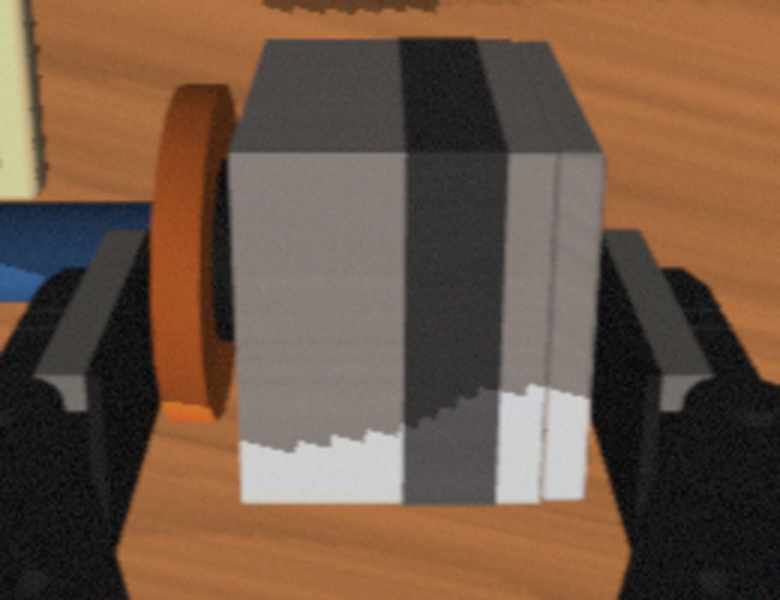

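Emit:
play_rows([
  [0,0.0001,-0.0002,0],
  [0,0,0,0],
  [0,0,0,0],
  [0,0,0,0],
], claw=0.0535)

```text
t: 6.95
eef_pos: [0.4679, -0.0038, 0.32]
tool_rot: [-0.0, -0.127, 0.992, 0.0]
contact_force: [-0.2, -0.4, 0.2]
gripper_width: 0.627
```

Emit:
play_rows([
  [0,0.0001,-0.0001,0],
  [0,0,0,0],
  [0,0,0,0],
  [0,0,0,0],
], claw=0.053)

```text
t: 7.35
eef_pos: [0.4679, -0.0037, 0.3202]
tool_rot: [-0.0, -0.127, 0.992, 0.0]
contact_force: [0.0, 0.8, -0.7]
gripper_width: 0.622
```

Emit:
play_rows([
  [0,0.0003,-0.0001,0],
  [0,0,0,0],
  [0,0,0,0],
  [0,0,0,0],
], claw=0.0525)

```text
t: 7.75
eef_pos: [0.4678, -0.0035, 0.3203]
tool_rot: [-0.0, -0.127, 0.992, -0.0]
contact_force: [-0.0, 1.0, -0.4]
gripper_width: 0.616
```

Emit:
play_rows([
  [0,0.0003,-0.0001,0],
  [0,0,0,0],
  [0,0,0,0],
  [0,0,0,0],
], claw=0.052)

```text
t: 8.15
eef_pos: [0.4678, -0.0033, 0.3204]
tool_rot: [0.0, -0.127, 0.992, -0.0]
contact_force: [0.5, -0.1, -0.4]
gripper_width: 0.609
```

Emit:
play_rows([
  [0,0.0003,-0.0001,0],
  [0,0,0,0],
  [0,0,0,0],
  [0,0,0,0],
], claw=0.0515)

```text
t: 8.55
eef_pos: [0.4677, -0.003, 0.3205]
tool_rot: [-0.0, -0.127, 0.992, -0.0]
contact_force: [-0.2, -0.2, -0.7]
gripper_width: 0.606
```

Emit:
play_rows([
  [0,0.0002,-0.0001,0],
  [0,0,0,0],
  [0,0,0,0],
  [0,0,0,0],
], claw=0.051)

```text
t: 8.95
eef_pos: [0.4676, -0.0027, 0.3206]
tool_rot: [-0.0, -0.127, 0.992, 0.0]
contact_force: [-0.3, -0.7, -0.5]
gripper_width: 0.599
```

Emit:
play_rows([
  [0,0.0002,-0.0001,0],
  [0,0,0,0],
  [0,0,0,0],
  [0,0,0,0],
], claw=0.0505)

```text
t: 9.35
eef_pos: [0.4676, -0.0025, 0.3207]
tool_rot: [-0.0, -0.127, 0.992, 0.0]
contact_force: [-0.3, -0.4, -0.2]
gripper_width: 0.592
```

Emit:
play_rows([
  [0,0.0002,-0.0001,0],
  [0,0,0,0],
  [0,0,0,0],
  [0,0,0,0],
], claw=0.05)

```text
t: 9.75
eef_pos: [0.4675, -0.0023, 0.3208]
tool_rot: [-0.0, -0.127, 0.992, 0.0]
contact_force: [-0.3, 0.8, -0.1]
gripper_width: 0.595
```

Emit:
play_rows([
  [0,0.0002,-0.0001,0],
  [0,0,0,0],
  [0,0,0,0],
  [0,0,0,0],
], claw=0.0495)

```text
t: 10.15
eef_pos: [0.4675, -0.0022, 0.3209]
tool_rot: [-0.0, -0.127, 0.992, 0.0]
contact_force: [0.1, 0.8, -1.4]
gripper_width: 0.586
```

Emit:
play_rows([
  [0,0.0001,0,0],
  [0,0,0,0],
  [0,0,0,0],
  [0,0,0,0],
], claw=0.049)

```text
t: 10.55
eef_pos: [0.4675, -0.0021, 0.3209]
tool_rot: [0.0, -0.127, 0.992, -0.0]
contact_force: [-0.5, -0.6, 0.6]
gripper_width: 0.574
```

Emit:
play_rows([
  [0,0,0,0],
  [0,0,0,0],
  [0,0,0,0],
  [0,0,0,0],
], claw=0.0485)

```text
t: 10.95
eef_pos: [0.4675, -0.0021, 0.3209]
tool_rot: [0.0, -0.127, 0.992, -0.0]
contact_force: [-1.2, 0.3, 1.6]
gripper_width: 0.583
```

```bash
python3 look.py wrist5; python3 - <<'E'
from h import *
crop('wrist',190,220,450,420,3,'w5c.png')
E
```

```text
[ 0.46746551 -0.00212649  0.32092095] [ 1.23806834e-05 -1.26806637e-01  9.91927455e-01 -1.45210028e-05] [-1.19660963  0.31813275  1.5607016 ] 0.04975477031979253
captop 0.16247074750899104 ((-0.00047118403017520905, 0.006178243085741997), (0.05028444901108742, 0.0479133315384388), 1.5557969808578491) [-0.01716146  0.02620195]
ring 1426 [[-0.0171, -0.0242, 0.1528], [0.0072, -0.0218, 0.1618], [0.0227, -0.019, 0.18]]
```

View pics/w5c.png

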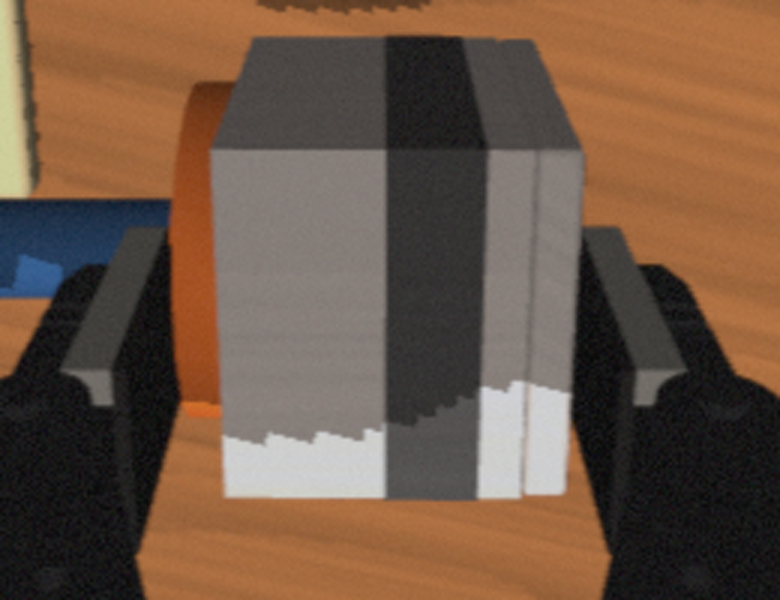

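The ring is fully in: its gap to the body is gone and the opening is 49.8 mm, with the net force about zero. I'll start drawing very slowly and watch the force.

Emit:
play_rows([
  [0,0,0,0],
  [0,0,0,0],
  [0,0,0,0],
], claw=0.0475, force=25)

```text
t: 11.3
eef_pos: [0.4675, -0.0021, 0.321]
tool_rot: [0.0, -0.127, 0.992, 0.0]
contact_force: [-0.8, -1.4, 2.6]
gripper_width: 0.579
```

Emit:
play_rows([
  [0,0.0002,0,0],
  [0,0.0003,0,0],
  [0,0.0003,0,0],
  [0,0.0003,0,0],
  [0,0.0003,0,0],
])

```text
t: 11.8
eef_pos: [0.4673, -0.0007, 0.321]
tool_rot: [0.0, -0.127, 0.992, -0.0]
contact_force: [0.1, -1.5, 2.1]
gripper_width: 0.576
```

Emit:
play_rows([
  [0,0.0003,0,0],
  [0,0.0003,0,0],
  [0,0.0003,0,0],
  [0,0.0003,0,0],
])

```text
t: 12.2
eef_pos: [0.4669, 0.0005, 0.321]
tool_rot: [0.0, -0.127, 0.992, -0.0]
contact_force: [0.5, -1.5, 2.7]
gripper_width: 0.574
```

Emit:
play_rows([
  [0,0.0005,-0.0001,0],
  [0,0.0005,-0.0001,0],
  [0,0.001,-0.0001,0],
  [0,0.001,0,0],
  [0,0.001,0,0],
  [0,0.001,0,0],
])

```text
t: 12.8
eef_pos: [0.4653, 0.0055, 0.321]
tool_rot: [-0.0, -0.127, 0.992, 0.0]
contact_force: [-0.1, -1.1, 0.9]
gripper_width: 0.576
```

```bash
python3 look.py wrist6; python3 - <<'E'
from h import *
crop('wrist',190,220,450,420,3,'w6c.png')
E
```

```text
[0.4653321  0.00546457 0.3210171 ] [-2.84985782e-04 -1.26929452e-01  9.91911704e-01  6.21319263e-05] [-0.05746916 -1.07046914  0.92288566] 0.0492089607773912
captop 0.16248381169229537 ((-0.0004887618124485016, 0.006194127723574638), (0.04993395507335663, 0.047920484095811844), 1.4825325012207031) [-0.01715985  0.02618809]
ring 1397 [[-0.0172, -0.0242, 0.1578], [0.0075, -0.0218, 0.1619], [0.0226, -0.0191, 0.18]]
```

View pics/w6c.png

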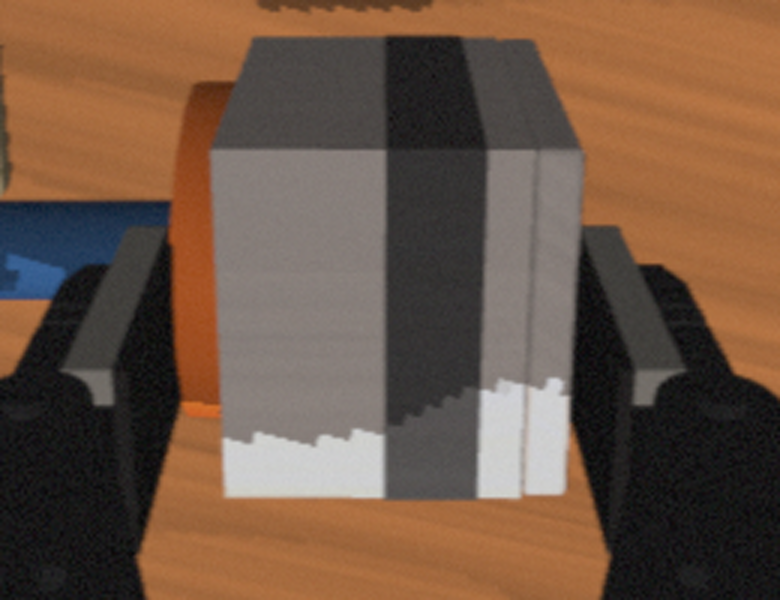

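The cap came along (7.8 mm drawn, ring still pressed, force about 1 N). I'll continue drawing.

Emit:
play_rows([
  [0,0.0015,0,0],
  [0,0.002,0,0],
  [0,0.002,0,0],
  [0,0.002,0,0],
  [0,0.002,0,0],
  [0,0.002,0,0],
])

```text
t: 13.45
eef_pos: [0.4625, 0.0166, 0.3211]
tool_rot: [-0.0, -0.127, 0.992, 0.0]
contact_force: [0.4, -0.9, -0.7]
gripper_width: 0.571
```

Emit:
play_rows([
  [0,0.002,0,0],
  [0,0.002,0,0],
  [0,0.002,0,0],
  [0,0.002,0,0],
  [0,0.002,0,0],
  [0,0.002,0,0],
])

```text
t: 14.05
eef_pos: [0.4595, 0.0282, 0.3212]
tool_rot: [-0.0, -0.127, 0.992, 0.0]
contact_force: [-0.2, 0.4, -0.9]
gripper_width: 0.576
```

Emit:
play_rows([
  [0,0.002,0,0],
  [0,0.002,0,0],
  [0,0.002,0,0],
  [0,0.002,0,0],
  [0,0.002,0,0],
  [0,0.002,0,0],
])

```text
t: 14.65
eef_pos: [0.4565, 0.0398, 0.3212]
tool_rot: [-0.0, -0.127, 0.992, 0.0]
contact_force: [0.1, 0.6, -1.6]
gripper_width: 0.575
```

Emit:
play_rows([
  [0,0.002,0,0],
  [0,0.002,0,0],
  [0,0.002,0,0],
  [0,0.002,0,0],
  [0,0.002,0,0],
  [0,0.002,0,0],
  [0,0.003,0,0],
  [0,0.004,0,0],
  [0,0.004,0,0],
  [0,0.004,0,0],
  [0,0.003,0,0],
  [0,0,0,0],
  [0,0,0,0],
])

```text
t: 15.95
eef_pos: [0.449, 0.0687, 0.3212]
tool_rot: [-0.0, -0.127, 0.992, -0.0]
contact_force: [0.4, -0.7, -2.2]
gripper_width: 0.573
```

```bash
python3 look.py wrist7
```

```text
[0.4490349  0.06869174 0.32118122] [-2.46398651e-05 -1.26944103e-01  9.91909871e-01 -3.60838939e-05] [ 0.38614708 -0.66262338 -2.15815813] 0.04895414474981915
captop 0.16262494880357298 ((-0.0004233401268720627, 0.0061531830579042435), (0.050023335963487625, 0.04784346744418144), 1.4240320920944214) [-0.01716983  0.02611907]
ring 1391 [[-0.0174, -0.0242, 0.155], [0.0076, -0.0218, 0.162], [0.0227, -0.0191, 0.1802]]
```

View pics/wrist7.png

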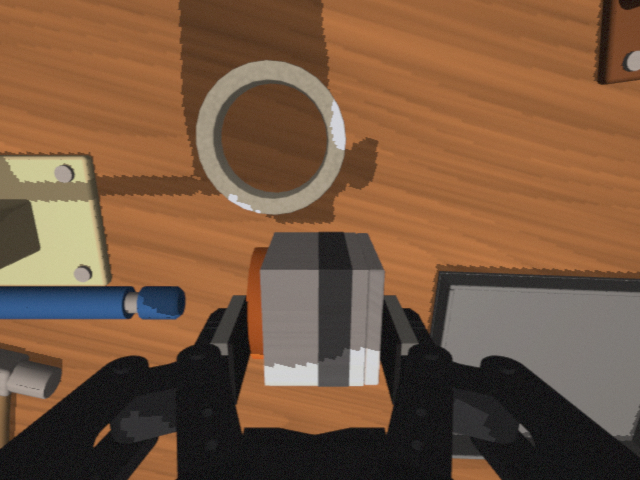

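The pipe is free: its tip and groove show at (185,302), and the cap is held with the ring still pressed. Tray centre is (0.518, 0.289), so the move is about -0.122 in tool x and +0.196 in tool y.

Emit:
play_rows([
  [0,0.005,-0.002,0],
  [-0.004,0.01,-0.002,0],
  [-0.008,0.014,0,0],
  [-0.011,0.017,0,0],
  [-0.013,0.018,0,0],
  [-0.014,0.02,0,0],
  [-0.014,0.02,0,0],
  [-0.014,0.02,0,0],
  [-0.014,0.02,0,0],
  [-0.012,0.018,0,0],
  [-0.009,0.015,0,0],
  [-0.006,0.01,0,0],
  [-0.003,0.006,0,0],
  [0,0.003,0,0],
  [0,0,0,0],
  [0,0,0,0],
])

```text
t: 17.6
eef_pos: [0.5177, 0.2882, 0.3252]
tool_rot: [-0.0, -0.126, 0.992, -0.0]
contact_force: [-1.2, -0.8, -1.2]
gripper_width: 0.577
```

Emit:
play_rows([
  [0,0,0.005,0],
  [0,0,0.01,0],
  [0,0,0.012,0],
  [0,0,0.015,0],
  [0,0,0.015,0],
  [0,0,0.015,0],
  [0,0,0.012,0],
  [0,0,0.01,0],
  [0,0,0.006,0],
  [0,0,0.003,0],
  [0,0,0,0],
  [0,0,0,0],
])

```text
t: 18.8
eef_pos: [0.5181, 0.2892, 0.2227]
tool_rot: [0.0, -0.127, 0.992, 0.0]
contact_force: [-0.5, -0.8, -2.3]
gripper_width: 0.576
```

```bash
python3 look.py wrist8; python3 - <<'E'
from h import *
o,c=grab('scene'); crop('scene',400,180,560,360,4,'s8.png')
d=load('wrist');P=cloud(d)
print('floor z',P[60:200:20,300:500:40,2].round(4))
E
```

```text
[0.51806564 0.28916088 0.22268116] [ 4.32030582e-04 -1.26806795e-01  9.91927318e-01  2.15466481e-04] [-0.52831328 -0.8042308  -2.2771848 ] 0.04919336053727342
floor z [[-0.0006 -0.0006 -0.0013 -0.0014  0.0012]
 [-0.0007 -0.0008  0.0008  0.0001 -0.0011]
 [-0.0017 -0.0004 -0.0007 -0.0004  0.0006]
 [ 0.0277  0.0274  0.0287  0.0292  0.0277]
 [ 0.0022  0.0034  0.004   0.0049  0.0027]
 [ 0.0034  0.0037  0.0042  0.0031  0.0034]
 [ 0.0037  0.0026  0.0031  0.0041  0.0044]]Traceback (most recent call last):
  File "look.py", line 13, in <module>
    t=T[mo];print('ring',len(t),np.percentile(t,[1,50,99],axis=0).round(4).tolist())
                                ~~~~~~~~~~~~~^^^^^^^^^^^^^^^^^^^^
    return _quantile_unchecked(
        a, q, axis, out, overwrite_input, method, keepdims, weights)
    return _ureduce(a,
                    func=_quantile_ureduce_func,
    ...<5 lines>...
                    overwrite_input=overwrite_input,
                    method=method)
    r = func(a, **kwargs)
    result = _quantile(arr,
                       quantiles=q,
    ...<2 lines>...
                       out=out,
                       weights=wgt)
    slices_having_nans = np.isnan(arr[-1, ...])
                                  ~~~^^^^^^^^^
IndexError: index -1 is out of bounds for axis 0 with size 0
```

View pics/wrist8.png

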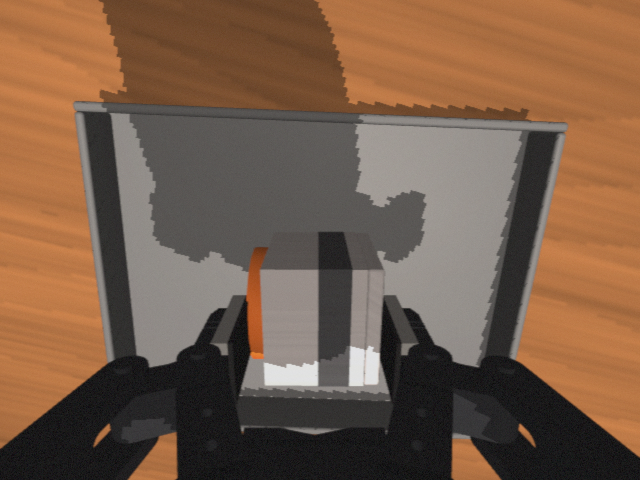

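```bash
python3 -c "
from h import *
crop('scene',400,200,560,340,4,'s8.png')"
```

```text
(no output)
```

View pics/s8.png

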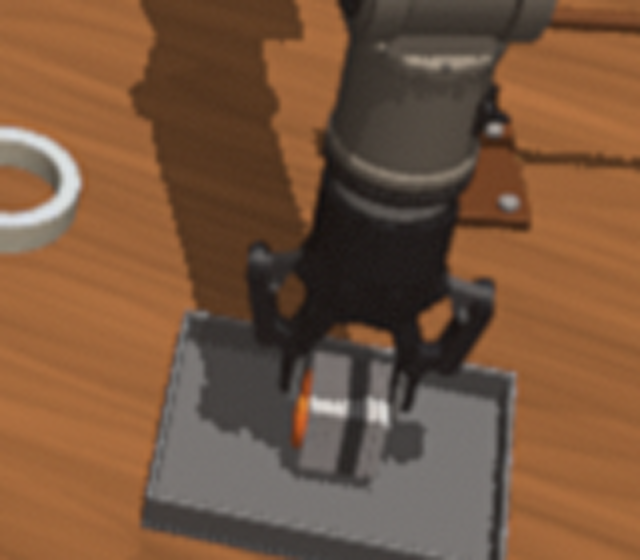

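The cap hangs over the middle of the tray, clear of all walls, about 12 mm above the floor. I'll lower it and feel for the floor.

Emit:
play_rows([
  [0,0,0.003,0],
  [0,0,0.003,0],
  [0,0,0.002,0],
  [0,0,0.001,0],
  [0,0,0.001,0],
  [0,0,0,0],
  [0,0,0,0],
])

```text
t: 19.6
eef_pos: [0.5178, 0.2891, 0.2122]
tool_rot: [0.0, -0.127, 0.992, 0.0]
contact_force: [0.4, 0.7, -1.9]
gripper_width: 0.575
```

Emit:
play_rows([
  [0,0,0.0005,0],
  [0,0,0,0],
  [0,0,0.0005,0],
  [0,0,0,0],
  [0,0,0,0],
])

```text
t: 20.1
eef_pos: [0.5178, 0.2891, 0.2112]
tool_rot: [-0.0, -0.127, 0.992, 0.0]
contact_force: [0.8, -0.4, -1.7]
gripper_width: 0.574
```

Emit:
play_rows([
  [0,0,0.0003,0],
  [0,0,0,0],
  [0,0,0.0002,0],
  [0,0,0,0],
  [0,0,0,0],
])

```text
t: 20.6
eef_pos: [0.5178, 0.2891, 0.2107]
tool_rot: [0.0, -0.127, 0.992, 0.0]
contact_force: [0.2, -0.6, -2.3]
gripper_width: 0.575
```

Emit:
play_rows([
  [0,0,0.0003,0],
  [0,0,0,0],
  [0,0,0.0002,0],
  [0,0,0,0],
  [0,0,0,0],
])

```text
t: 21.1
eef_pos: [0.5178, 0.2891, 0.2102]
tool_rot: [0.0, -0.127, 0.992, 0.0]
contact_force: [-0.7, 0.8, -1.5]
gripper_width: 0.571
```

Emit:
play_rows([
  [0,0,0.0003,0],
  [0,0,0,0],
  [0,0,0.0002,0],
  [0,0,0,0],
  [0,0,0,0],
])

```text
t: 21.6
eef_pos: [0.5178, 0.2891, 0.2101]
tool_rot: [0.0, -0.127, 0.992, 0.0]
contact_force: [-2.6, -1.8, 5.6]
gripper_width: 0.576
```

Floor felt (+8 N change). I'll open slowly, mirroring the squeeze so the springing ring doesn't shove the cap.

Emit:
play_rows([
  [0,0,-0.0001,0],
  [0,0,0,0],
  [0,0,0,0],
], claw=0.049)

```text
t: 21.9
eef_pos: [0.5178, 0.2892, 0.2101]
tool_rot: [0.0, -0.127, 0.992, 0.0]
contact_force: [-1.3, -1.0, 5.9]
gripper_width: 0.576
```

Emit:
play_rows([
  [0,-0.0002,0.0001,0],
  [0,-0.0002,0.0001,0],
  [0,0,0,0],
], claw=0.05)

```text
t: 22.2
eef_pos: [0.5179, 0.2891, 0.2098]
tool_rot: [0.0, -0.127, 0.992, 0.0]
contact_force: [-2.0, 0.5, 5.6]
gripper_width: 0.587
```

Emit:
play_rows([
  [0,-0.0003,0.0001,0],
  [0,-0.0002,0.0001,0],
  [0,0,0,0],
], claw=0.051)

```text
t: 22.5
eef_pos: [0.518, 0.2888, 0.2096]
tool_rot: [0.0, -0.127, 0.992, 0.0]
contact_force: [-2.4, 1.6, 4.3]
gripper_width: 0.602
```

Emit:
play_rows([
  [0,-0.0003,0.0001,0],
  [0,-0.0002,0.0001,0],
  [0,0,0,0],
], claw=0.052)

```text
t: 22.8
eef_pos: [0.5181, 0.2884, 0.2094]
tool_rot: [0.0, -0.127, 0.992, 0.001]
contact_force: [-2.3, 2.5, 5.6]
gripper_width: 0.615
```

Emit:
play_rows([
  [0,-0.0003,0.0001,0],
  [0,-0.0002,0.0001,0],
  [0,0,0,0],
], claw=0.053)

```text
t: 23.1
eef_pos: [0.5183, 0.2878, 0.2093]
tool_rot: [0.0, -0.127, 0.992, 0.001]
contact_force: [-2.0, 2.9, 4.2]
gripper_width: 0.617
```

Emit:
play_rows([
  [0,-0.0003,0.0001,0],
  [0,-0.0002,0.0001,0],
  [0,0,0,0],
], claw=0.054)

```text
t: 23.4
eef_pos: [0.5185, 0.2872, 0.209]
tool_rot: [0.0, -0.127, 0.992, 0.0]
contact_force: [-1.8, 3.3, 5.6]
gripper_width: 0.634
```

Emit:
play_rows([
  [0,-0.0003,0.0001,0],
  [0,-0.0002,0.0001,0],
  [0,0,0,0],
], claw=0.055)

```text
t: 23.7
eef_pos: [0.5186, 0.2857, 0.2083]
tool_rot: [-0.0, -0.127, 0.992, -0.0]
contact_force: [-0.5, 1.0, 1.3]
gripper_width: 0.641
```

Emit:
play_rows([
  [0,0,0,0],
  [0,0,0,0],
  [0,0,0,0],
], claw=0.057)

```text
t: 24.0
eef_pos: [0.5185, 0.2859, 0.2084]
tool_rot: [-0.0, -0.127, 0.992, -0.0]
contact_force: [-1.0, -0.4, 0.5]
gripper_width: 0.665
```

Emit:
play_rows([
  [0,0,0,0],
  [0,0,0,0],
  [0,0,0,0],
  [0,0,0,0],
  [0,0,0,0],
], claw=0.066)

```text
t: 24.5
eef_pos: [0.5185, 0.2863, 0.2086]
tool_rot: [0.0, -0.127, 0.992, 0.0]
contact_force: [0.2, -0.1, -0.3]
gripper_width: 0.775
```

```bash
python3 look.py wrist9 2>/dev/null; echo
```

```text
[0.51852682 0.28626732 0.20860854] [ 1.40277662e-05 -1.26870433e-01  9.91919298e-01  5.79322339e-06] [ 0.21429673 -0.12481385 -0.31879294] 0.06620508530319259
ring 32 [[0.0735, 0.0006, 0.0313], [0.0735, 0.0006, 0.0313], [0.0735, 0.0006, 0.0313]]
```

View pics/wrist9.png

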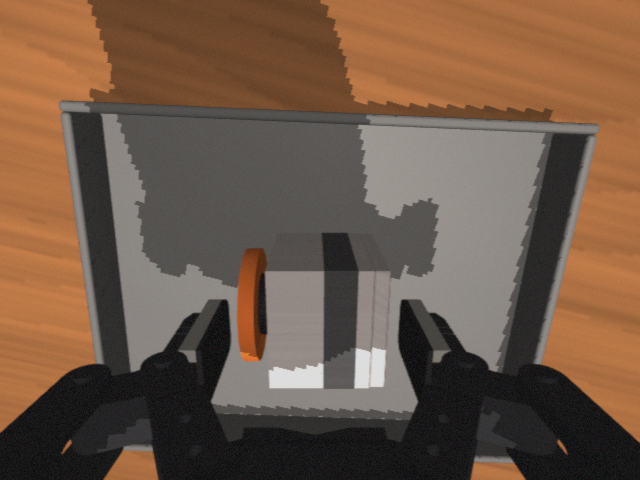

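The cap sits upright in the tray. The ring has sprung back out (columns 238–268), and both pads are clear (left 228, right 400, cap end 388). I'll raise the tool and check.

Emit:
play_rows([
  [0,0,-0.003,0],
  [0,0,-0.008,0],
  [0,0,-0.015,0],
  [0,0,-0.02,0],
  [0,0,-0.025,0],
  [0,0,-0.025,0],
  [0,0,-0.025,0],
  [0,0,-0.025,0],
  [0,0,-0.02,0],
  [0,0,-0.01,0],
  [0,0,0,0],
  [0,0,0,0],
])

```text
t: 25.75
eef_pos: [0.5182, 0.2861, 0.3843]
tool_rot: [-0.0, -0.127, 0.992, -0.0]
contact_force: [-0.7, 0.1, -0.1]
gripper_width: 0.773
```

```bash
python3 - <<'E'
from h import *
for n in ['scene','top','wrist']:
    o,c=grab(n); cv2.imwrite(f'pics/{n}10.png',c['frame'])
print(o['contact_force'],o['t'],o['eef_pos'],o['gripper_width'])
P=cloud(load('wrist')); f=load('wrist')['frame'].astype(int)
m=(P[...,2]>.046)&(P[...,2]<.06); q=P[m]
print('cap top',len(q),np.median(q,axis=0))
E
```

```text
[-0.09788892 -0.99433292 -0.56286482] 25.85 [0.51811474 0.28608994 0.38343813] 0.7751881216986388
cap top 3910 [0.51933346 0.2878713  0.05130476]
```

View pics/scene10.png

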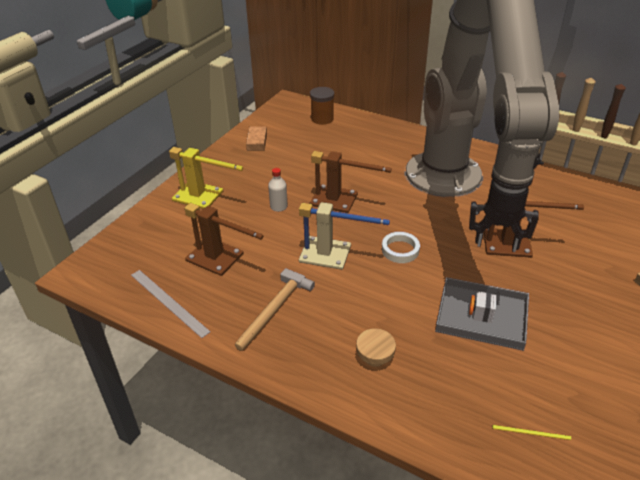

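View pics/wrist10.png

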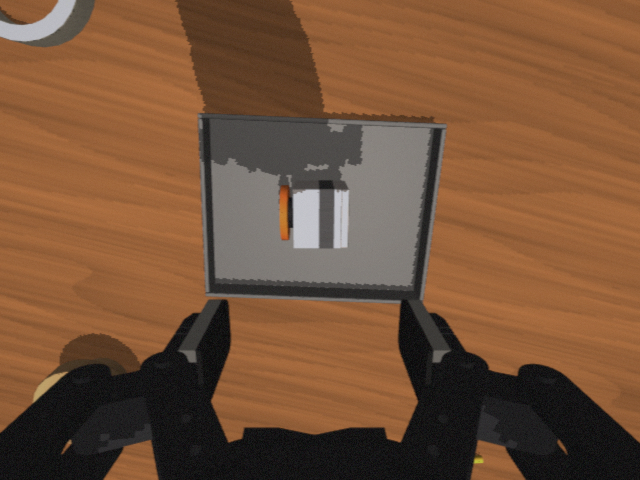

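The cap lies flat in the tray at scene (484,303), top at 51 mm as expected. The bystanders look unmoved, the pipe is bare, and the robot is clear of everything. Handing in.

```bash
python3 -c "
from h import *
print(bot.hand_in())"
```

```text
the job is handed in; nothing more can be done
None
```

The cap is off the pipe and lying flat, released, near the middle of the grey tray. I handed the job in at about 26 s of the 72 s allowed.

- **Squeeze:** I pressed the ring in about 0.5 mm at a time, moving the tool with it. The opening went from 55 mm to just under 50 mm at a grip of 20 N, then 25 N for the drawing. The net force I read on the tool stayed under about 3 N.
- **Drawing:** The force along the pipe was no more than about 1.5 N. The cap moved over 70 mm, and the wrist picture then showed the bare pipe end with its groove.
- **Laying down:** I lowered the cap until I felt the tray floor, with about 6 N on the wrist. Then I opened the fingers slowly; the sideways force reached about 4 N while the ring sprang back out.
- **Last checks:** The cap's top face is 51 mm above the bench, where about 52 mm was expected, and it is well clear of the tray walls. The bystanders look unmoved in the scene picture; I checked them only by eye. The gripper is about 170 mm above its release height, touching nothing.
- **Failures:** No check disagreed. One measuring script stopped with an error because it looked for the ring at the wrong height after the move; this did not affect the job.

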